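# Transfer tested coil boards to the outgoing rack in order

### The arm

A 6-joint arm with a two-finger parallel gripper is mounted at the origin on the work surface. World frame = base frame: x ahead of the robot, y to its left, z up, the work surface at z = 0. Lengths are in m, angles in degrees, forces in N, time in s.
With the tool pointing down it reaches from about 0.4 to 0.825 m from the base axis. Payload 7 kg.
Tool frame: the origin (TCP) lies midway between the tips of the shut fingers; the grasp point (between the pads) lies 19 mm behind it; z points along the fingers, y is the direction in which the jaws open and shut (so a half turn about z gives the same grasp; the last joint's range is limited). The gripper opens to 88 mm and grips with 3 to 60 N. Pads are 19 mm wide; open, the fingers measure 130 mm over their backs; the gripper's body (78 mm by 193 mm) begins 47 mm behind the grasp point.
Start: joints at [-59.353, 20.546, 0.682, 0, -70.136, -16.507], TCP at [0.165, -0.655, 0.227] pointing down, gripper open.
Joint ranges: [-176.03, 176.03], [-82.01, 121.73], [-58.28, 71.71], [-173.87, 95.51], [-174.79, -0.11], [-173.66, 173.66]. Speed limits (degrees/s): [136.94, 136.94, 172.46, 180, 180, 180].

### API

Orientations are given as [roll, pitch, yaw] about the fixed x, y, z axes, in that order (R = Rz(yaw) Ry(pitch) Rx(roll)).
In Python, from plant import r gives the robot as it stands. The module is installed in compiled form; this text tells all that it offers.
- The arm moves only by the tool send_rows, never from a script. Its argument "motion" is a list of rows, each an object with "travel": the shift along the tool's x, y, z in m, a list of three; "spin": the turn about the tool's z in degrees. In form: [{"travel": [tx, ty, tz], "spin": spin}, ...]. A call has 1 to 5 rows; each row shifts and turns the pose as measured when the row begins, along the tool's axes as they then stand; what a row does not reach is not made up. A row lasts 1/12 s, in which the tool goes at most 41.7 mm and 7.16 degrees, less where a joint would pass 70% of its speed; a pose out of reach is approached as far as the arm can. A call is refused whole if a number of a shift passes 0.0417 or a number of a turn 7.16, either way. A call with a gripper value outside its range is refused whole. "gripper" is the gripper command: -1 is shut, 1 is fully open, values between are in proportion, set as the call begins (left out, the last holds). The fingers move at their own pace and stop on an object; "squeeze" is the grip in N (left out, the last holds). Time passes only in rows, so rows that do not move let the fingers close. It gives the time, the measured TCP pose, the force and the opening at its end, in the units of the state.
- r.get_state(): the state, without advancing time (a new reading comes with each control period).
- r.capture(name): name is "side" or "top" or "wrist"; returns (picture, depth): 400x640x3 uint8, blue, green, red; 400x640 float32, m along the optical axis (not along the pixel's ray), 0 where there is no reading.
- r.get_calibration(name): a dict with "fov_y" (degrees; the focal length in pixels is half the picture's height over the tangent of half this angle, whatever the lens; pixels are square), "cx", "cy" (the principal point, pixels), "origin" and "orientation" of the camera in the world. Camera axes: x right, y down, z forward; pixel columns grow to the right and rows downward; lengths in m; the calibration is good to about 2 mm. A picture is of the moment at which its call begins: read the wrist's pose just before it. get_calibration takes no time and is no camera call; for the wrist camera it gives the pose at the moment of the call.
- r.close_job(): hands the job in, once; it reports no verdict.
Trained networks look in the newest picture that a camera, given by its name, has taken for a name from the list of things; names that differ only in an ending like _2 or _b are one class to them, and where a whole thing is asked for, a point or a joint stands for the part that bears it (a point fixed in the world has none). Each returns a list of dicts, best first, with "conf" (0 to 1); they miss things now and then, are a little off and sometimes report something else, mostly with a low value. They report only what shows in the picture. A call takes as long as a camera call. They do not tell look-alikes from the thing itself.
- r.boxes_of(camera, target): "at" ([x, y, z] in m, in the coordinates of the camera as it stood for that picture, good to about 4 mm: the middle of the surface that is visible of it).
- r.pinpoint(camera, target): "at" ([x, y, z] in m, in the coordinates of the camera as it stood for that picture, good to about 4 mm: a listed point, or the origin of a listed thing).
The state is a dict: "time_s": time; "joints": joint angles; "qd": joint speeds; "joint_torque": joint torques, N m; "tcp_pos": TCP position; "eef_rot": TCP orientation; "contact_force": force on the tool from outside, world axes, zero at the start; "moment": the same for the moment, N m; "gripper_width": finger opening in m.
Only numpy, scipy, OpenCV 4.12 (cv2) and the standard library are available. Lean on these libraries where they do the work, as an engineer would, in place of code of your own. Each camera call takes 0.05 s, during which the arm holds its last target. There are 200 camera calls.

### The job

Move the four circuit boards from the incoming rack with the coloured slots to the empty black rack that has an orange and a grey end block, keeping their order: the board that starts nearest the robot goes into the pocket next to the orange end block, the second beside it, and so on, so that the farthest ends up next to the grey end block. Each board must stand upright on the floor of its own pocket, and no board may be knocked over on the way.

Things in the scene. Friction and masses are not known exactly. Their poses are not given: they have to be found in the camera images.
- board_blue: Circuit board upright on a black foot, blue grip block on top; front and back alike; 0.14 kg, heavy foot. Origin: centre of the foot's underside, z up. Foot 34 (x) x 70 (y) x 14 mm high; board 4 x 80 mm up to 90 mm height; grip block 14 (x) x 30 (y) mm, 88 to 128 mm height: pinch it from above, best across y. Boards start 56 mm apart in x, each in the slot of its colour (within 4 mm, 0.08 rad).
- board_yellow: Circuit board upright on a black foot, yellow grip block on top; front and back alike; 0.14 kg, heavy foot. Origin: centre of the foot's underside, z up. Foot 34 (x) x 70 (y) x 14 mm high; board 4 x 80 mm up to 90 mm height; grip block 14 (x) x 30 (y) mm, 88 to 128 mm height: pinch it from above, best across y. Boards start 56 mm apart in x, each in the slot of its colour (within 4 mm, 0.08 rad).
- board_white: Circuit board upright on a black foot, white grip block on top; front and back alike; 0.14 kg, heavy foot. Origin: centre of the foot's underside, z up. Foot 34 (x) x 70 (y) x 14 mm high; board 4 x 80 mm up to 90 mm height; grip block 14 (x) x 30 (y) mm, 88 to 128 mm height: pinch it from above, best across y. Boards start 56 mm apart in x, each in the slot of its colour (within 4 mm, 0.08 rad).
- board_pink: Circuit board upright on a black foot, pink grip block on top; front and back alike; 0.14 kg, heavy foot. Origin: centre of the foot's underside, z up. Foot 34 (x) x 70 (y) x 14 mm high; board 4 x 80 mm up to 90 mm height; grip block 14 (x) x 30 (y) mm, 88 to 128 mm height: pinch it from above, best across y. Boards start 56 mm apart in x, each in the slot of its colour (within 4 mm, 0.08 rad).
- slot_blue: Fixed blue liner, 50 x 92 x 2 mm with side tabs: the incoming slot where the blue board starts. Origin: middle of its underside, 6 mm above the table (its top at 8). x runs along the row, away from the robot; the four slots are 56 mm apart in x, same heading. Walls around them 6 mm thick, tops 18 mm above the table.
- slot_yellow: Fixed yellow liner, 50 x 92 x 2 mm with side tabs: the incoming slot where the yellow board starts. Origin: middle of its underside, 6 mm above the table (its top at 8). x runs along the row, away from the robot; the four slots are 56 mm apart in x, same heading. Walls around them 6 mm thick, tops 18 mm above the table.
- slot_white: Fixed white liner, 50 x 92 x 2 mm with side tabs: the incoming slot where the white board starts. Origin: middle of its underside, 6 mm above the table (its top at 8). x runs along the row, away from the robot; the four slots are 56 mm apart in x, same heading. Walls around them 6 mm thick, tops 18 mm above the table.
- slot_pink: Fixed pink liner, 50 x 92 x 2 mm with side tabs: the incoming slot where the pink board starts. Origin: middle of its underside, 6 mm above the table (its top at 8). x runs along the row, away from the robot; the four slots are 56 mm apart in x, same heading. Walls around them 6 mm thick, tops 18 mm above the table.
- out_rack: Fixed black rack 230 (x) x 104 (y) mm, empty, four open pockets in a row along x. Origin: centre of its underside on the table; x points away from the robot within 0.3 rad. Pocket centres x = -84, -28, 28, 84, y = 0 mm; pockets 50 (x) x 92 (y) mm, floor 8 mm above the table, walls 6 mm thick to 18 mm height. A board fits with its x along the rack's x, either way round.
- orange_end: Fixed orange end block (20 x 104 x 30 mm high) touching one end of the outgoing rack, at x = -125 or +125 mm in the rack's frame; a grey block of the same size closes the other end. Origin: centre of its underside.
Not all that is in view belongs to the job. Leave any green or turquoise look-alike of the board_blue alone.

How it is judged:
By the outcome, as a careful person would: the job done as asked, in the order asked, and still so for the second after the job is handed in, with the robot touching nothing.
It also fails if it takes over 117 s, if anything falls off the work surface, if the arm or the gripper's body presses on something with over 40 N, if the wrist force passes 120 N, or if a joint passes its speed limit or range.

## Working session

There is one attempt and no reset: what is moved stays moved. The work goes in short steps, Python scripts to look and compute and a tool call to move; the robot and the scene stay as the last step left them, time stands still between calls to the robot, and variables do not carry over. Pictures are saved under pics/ and viewed, about 12 in all and at most 16, crops included, and the job is handed in when it is done.

Besides the shell and the picture viewer there is one more tool, called by a JSON object that holds its "api" and its "payload", one argument or row to a line. send_rows: Moves the arm, as the interface text tells. Its arguments: {"type":"object","properties":{"motion":{"type":"array"},"gripper":{"type":"number"},"squeeze":{"type":"number"}},"required":["motion"]}

```bash
mkdir -p pics; cat > h.py <<'E'
import numpy as np, cv2
from scipy.spatial.transform import Rotation as R
from plant import r
def cam(n):
    c=r.get_calibration(n); o=np.array(c["orientation"],float)
    Rm=o if o.shape==(3,3) else (R.from_euler('xyz',o,degrees=True).as_matrix() if o.size==3 else None)
    return c,Rm,np.array(c["origin"])
def toW(n,p):
    c,Rm,t=cam(n); return Rm@np.array(p)+t
def cloud(n,d):
    c,Rm,t=cam(n); f=200/np.tan(np.radians(c["fov_y"]/2))
    v,u=np.mgrid[:400,:640]; P=np.stack([(u-c["cx"])/f*d,(v-c["cy"])/f*d,d],-1)
    return P@Rm.T+t
E
python3 - <<'E'
from h import *
print(r.get_state())
for n in("top","side","wrist"):
    print(n,r.get_calibration(n))
    im,d=r.capture(n); cv2.imwrite(f"pics/{n}0.png",im); np.save(f"pics/{n}0.npy",d)
    for t in ["board_blue","board_yellow","board_white","board_pink","slot_blue","slot_yellow","slot_white","slot_pink","out_rack","orange_end"]:
        if n=="wrist": break
        print(n,t,[(np.round(toW(n,x["at"]),3).tolist(),round(x["conf"],2)) for x in r.pinpoint(n,t)[:3]])
E
```

```text
{'time_s': 0.0, 'joints': array([-5.93548135e+01,  2.05896128e+01,  6.33054311e-01, -2.11334358e-02,
       -7.01367396e+01, -1.65058484e+01]), 'qd': array([-0.05947579,  0.08817531, -0.05522454, -0.0167573 , -0.01185453,
       -0.03731833]), 'joint_torque': array([-2.65424587e-04, -5.82715845e+01,  2.93067706e+01,  6.99767411e+00,
        6.96237505e-03, -1.49798116e-04]), 'tcp_pos': array([ 0.16472928, -0.65406896,  0.22563462]), 'eef_rot': array([ 1.79904902e+02, -7.46175445e-03, -1.65867853e+02]), 'contact_force': array([ 0.67243011, -0.15039681,  0.73330218]), 'moment': array([-0.07857522, -0.03635577,  0.02734801]), 'gripper_width': 0.08763536123358041}
top {'fov_y': 47.23090589923257, 'cx': 328.26740828922846, 'cy': 200.66354259266225, 'origin': array([0.46214926, 0.05963224, 1.02194969]), 'orientation': array([-175.4516022 ,    0.4362796 ,  -89.94374503])}
top board_blue [([0.551, 0.412, -0.001], 0.97), ([0.71, 0.39, 0.004], 0.83), ([0.617, 0.283, 0.002], 0.8)]
top board_yellow [([0.503, 0.268, 0.007], 0.8)]
top board_white []
top board_pink [([0.452, 0.251, 0.008], 0.58)]
t
[... 575 characters left out ...]
13, 0.385, 0.0], 0.68)]
side board_yellow [([0.504, 0.265, 0.008], 0.76)]
side board_white [([0.568, 0.274, 0.006], 0.58)]
side board_pink []
side slot_blue [([0.619, 0.284, 0.001], 0.53)]
side slot_yellow [([0.511, 0.262, 0.007], 0.97)]
side slot_white [([0.561, 0.27, 0.006], 0.65), ([0.509, 0.262, 0.004], 0.58)]
side slot_pink [([0.454, 0.25, 0.009], 0.66)]
side out_rack [([0.56, -0.182, 0.003], 0.75), ([0.449, 0.247, 0.009], 0.26)]
side orange_end [([0.444, -0.201, -0.01], 0.56)]
wrist {'fov_y': 70.56984235097, 'cx': 322.17058454934835, 'cy': 199.4749291231075, 'origin': array([ 0.09596639, -0.67276297,  0.38555209]), 'orientation': array([1.64587169e+02, 1.30397325e-02, 1.04109189e+02])}
```

View pics/top0.png

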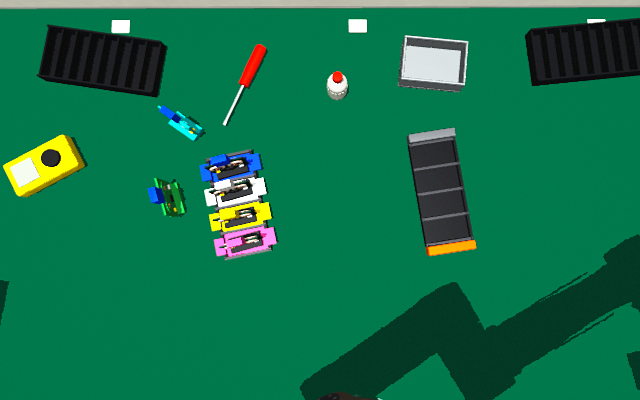

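View pics/side0.png

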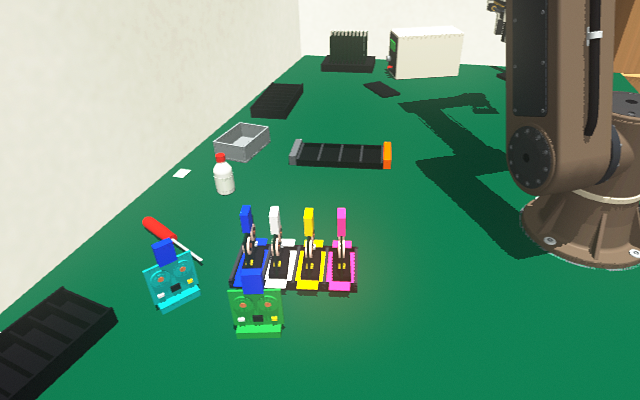

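The order from the robot outward is pink, yellow, white, blue, and the orange block is at the near end of the rack. The green and turquoise look-alikes stand to the left of the row at about (170,198) and (182,122) in the top view. Next I'll measure positions from depth.

```bash
cat > m.py <<'E'
from h import *
def rect(P):
    (c,s,a)=cv2.minAreaRect((P[:,:2]*1000).astype(np.float32)); return np.round(c,1),np.round(s,1),round(a,1)
for n in("top","side"):
    im=cv2.imread(f"pics/{n}0.png"); W=cloud(n,np.load(f"pics/{n}0.npy")); P=W.reshape(-1,3)
    hsv=cv2.cvtColor(im,cv2.COLOR_BGR2HSV).reshape(-1,3)
    for nm,g in dict(pink=(.452,.251),yellow=(.505,.266),white=(.562,.275),blue=(.618,.284),green=(.551,.412),turq=(.71,.39)).items():
        m=(P[:,2]>(.127 if nm not in("green","turq") else .119))&(P[:,2]<.15)&(np.hypot(P[:,0]-g[0],P[:,1]-g[1])<.03)
        if m.sum()>4: print(n,nm,m.sum(),rect(P[m]),"z",np.round(np.median(P[m,2]),4),"mean",P[m,:2].mean(0).round(4))
    near=(np.abs(P[:,0]-.565)<.17)&(np.abs(P[:,1]+.18)<.12)
    m=near&(P[:,2]>.024)&(P[:,2]<.04)
    for s in(0,1):
        q=m&((P[:,0]>.565)==s); 
        if q.sum()>4: print(n,"end",s,q.sum(),rect(P[q]),np.median(P[q,2]).round(4),im.reshape(-1,3)[q].mean(0).round())
    m=near&(P[:,2]>.014)&(P[:,2]<.04)
    print(n,"rack+ends",m.sum(),rect(P[m]))
    m=near&(P[:,2]>.005)&(P[:,2]<.012); print(n,"floor",m.sum(),np.median(P[m,2]))
E
python3 m.py
```

```text
top pink 119 (array([452.4, 249.1]), array([14. , 29.9]), 15.0) z 0.1346 mean [0.4524 0.2485]
top yellow 120 (array([506.7, 263. ]), array([14.2, 30.4]), 12.9) z 0.1342 mean [0.5065 0.2625]
top white 121 (array([565.8, 273.2]), array([14.2, 29.3]), 16.9) z 0.1341 mean [0.5654 0.2728]
top blue 120 (array([615.8, 282.4]), array([14.7, 29.9]), 15.9) z 0.1344 mean [0.6152 0.2818]
top green 129 (array([545.8, 412.3]), array([30.1, 15.8]), 15.7) z 0.1263 mean [0.546  0.4113]
top turq 113 (array([711.9, 389. ]), array([30.4, 14. ]), 54.4) z 0.1264 mean [0.7114 0.3883]
top end 0 438 (array([ 440.9, -199.5]), array([ 20.1, 104.3]), 9.0) 0.0283 [  1. 165. 252.]
top end 1 421 (array([ 687.3, -160.6]), array([ 20.9, 103.3]), 9.0) 0.0281 [161. 158. 150.]
top rack+ends 2027 (array([ 564.3, -180.4]), array([270. , 105.2]), 9.0)
top floor 2959 0.007048844894968598
side pink 115 (array([451.8, 250.7]), array([12.1, 30.5]), 14.8) z 0.1356 mean [0.4512 0.2536]
side yellow 126 (array([506.3, 264.4]), array([13.8, 33.9]), 13.3) z 0.1353 mean [0.5053 0.2672]
side white 123 (array([565.6, 274.5]), array([14. , 31.5]), 15.1) z 0.1353 mean [0.5641 0.2777]
side blue 126 (array([615.7, 283.3]), array([14.1, 33.6]), 15.1) z 0.1351 mean [0.614  0.2863]
side green 230 (array([545.7, 413.4]), array([29.7, 16. ]), 16.4) z 0.127 mean [0.5445 0.4152]
side turq 192 (array([712.2, 390.2]), array([30. , 16.5]), 53.2) z 0.1267 mean [0.7103 0.3923]
side end 0 154 (array([ 440.7, -196.4]), array([ 19.3, 106.4]), 9.4) 0.0294 [ 14. 154. 250.]
side end 1 144 (array([ 687.8, -158.4]), array([ 20.4, 101.3]), 8.9) 0.0291 [149. 151. 139.]
side rack+ends 921 (array([ 564.6, -179.8]), array([270.1, 110.5]), 8.3)
side floor 1226 0.007933801013754516
```

{"api": "send_rows", "payload": {
  "motion": [
    {"travel": [-0.04,0.04,0],"spin": 0},
    {"travel": [-0.04,0.04,0],"spin": 0},
    {"travel": [-0.04,0.04,0],"spin": 0},
    {"travel": [-0.04,0.04,0],"spin": 0},
    {"travel": [-0.04,0.04,0],"spin": 0}
  ],
  "gripper": 0.5,
  "squeeze": 25
}}

```text
time_s: 1.57
tcp_pos: [0.272, -0.474, 0.2237]
eef_rot: [179.9, -0.2, -166.5]
contact_force: [1.3, 0.9, 0.2]
gripper_width: 0.0666
```

```bash
cat > p.py <<'E'
import sys,json
from h import *
def plan(*wps):
    """waypoints (x,y,z,yaw deg), tool down: prints tool-frame rows"""
    s=r.get_state(); p=np.array(s["tcp_pos"]); yaw=s["eef_rot"][2]
    print("at",p.round(4),np.round(s["eef_rot"],1),"t",round(s["time_s"],2),"w",round(s["gripper_width"],4))
    for x,y,z,a in wps:
        d=np.array([x,y,z])-p; da=(a-yaw+180)%360-180
        n=max(1,int(np.ceil(max(np.linalg.norm(d)/.0405,abs(da)/7))))
        loc=R.from_euler('xyz',[180,0,yaw+da/2],degrees=True).inv().apply(d/n)
        print("->",(x,y,z,a),n,"rows",loc.round(4).tolist(),"spin",round(-da/n,2))
        p=np.array([x,y,z]); yaw=a
if __name__=="__main__": plan(*eval(sys.argv[1]))
E
python3 p.py "[(.42,-.25,.224,-166),(.452,.25,.20,-165.1),(.452,.25,.103,-165.1)]"
```

```text
at [ 0.272  -0.474   0.2237] [ 179.9   -0.2 -166.5] t 1.57 w 0.0666
-> (0.42, -0.25, 0.224, -166) 7 rows [-0.0282, 0.0261, -0.0] spin -0.07
-> (0.452, 0.25, 0.2, -165.1) 13 rows [-0.012, 0.0366, 0.0018] spin -0.07
-> (0.452, 0.25, 0.103, -165.1) 3 rows [0.0, -0.0, 0.0323] spin -0.0
```

{"api": "send_rows", "payload": {
  "motion": [
    {"travel": [-0.028,0.026,0],"spin": 0},
    {"travel": [-0.028,0.026,0],"spin": 0},
    {"travel": [-0.028,0.026,0],"spin": 0},
    {"travel": [-0.028,0.026,0],"spin": 0},
    {"travel": [-0.028,0.026,0],"spin": 0}
  ]
}}

```text
time_s: 1.98
tcp_pos: [0.3808, -0.3062, 0.2252]
eef_rot: [-180.0, 0.0, -166.5]
contact_force: [1.2, 0.2, -0.9]
gripper_width: 0.0661
```

{"api": "send_rows", "payload": {
  "motion": [
    {"travel": [-0.028,0.026,0],"spin": 0},
    {"travel": [-0.028,0.026,0],"spin": 0},
    {"travel": [-0.012,0.037,0],"spin": 0},
    {"travel": [-0.012,0.037,0],"spin": 0},
    {"travel": [-0.012,0.037,0],"spin": 0}
  ]
}}

```text
time_s: 2.4
tcp_pos: [0.4371, -0.1175, 0.2266]
eef_rot: [-179.9, 0.2, -166.5]
contact_force: [0.5, 0.4, 0.0]
gripper_width: 0.0655
```

{"api": "send_rows", "payload": {
  "motion": [
    {"travel": [-0.012,0.037,0.001],"spin": 0},
    {"travel": [-0.012,0.037,0.001],"spin": 0},
    {"travel": [-0.012,0.037,0.001],"spin": 0},
    {"travel": [-0.012,0.037,0.001],"spin": 0},
    {"travel": [-0.012,0.037,0.001],"spin": 0}
  ]
}}

```text
time_s: 2.82
tcp_pos: [0.4511, 0.0864, 0.2241]
eef_rot: [-179.9, 0.6, -166.4]
contact_force: [0.8, -0.6, 0.6]
gripper_width: 0.0655
```

{"api": "send_rows", "payload": {
  "motion": [
    {"travel": [-0.012,0.037,0.002],"spin": 0},
    {"travel": [-0.012,0.037,0.002],"spin": 0},
    {"travel": [-0.012,0.037,0.002],"spin": 0},
    {"travel": [-0.012,0.037,0.002],"spin": 0}
  ]
}}

```text
time_s: 3.15
tcp_pos: [0.4618, 0.2505, 0.2187]
eef_rot: [179.9, 0.9, -166.3]
contact_force: [0.6, -0.9, 1.0]
gripper_width: 0.0658
```

```bash
python3 p.py "[(.452,.25,.20,-165.1),(.452,.25,.103,-165.1)]"
```

```text
at [0.4618 0.2505 0.2187] [ 179.9    0.9 -166.3] t 3.15 w 0.0658
-> (0.452, 0.25, 0.2, -165.1) 1 rows [0.0096, 0.002, 0.0187] spin -1.21
-> (0.452, 0.25, 0.103, -165.1) 3 rows [0.0, -0.0, 0.0323] spin -0.0
```

```bash
sed -i 's/yaw=s\["eef_rot"\]\[2\]/e=s["eef_rot"]; yaw=e[2]/; s/\[180,0,yaw+da\/2\]/[e[0],e[1],yaw+da\/2]/' p.py; python3 p.py "[(.452,.25,.17,-165.1),(.452,.25,.103,-165.1)]"
```

```text
at [0.4618 0.2505 0.2187] [ 179.9    0.9 -166.3] t 3.15 w 0.0658
-> (0.452, 0.25, 0.17, -165.1) 2 rows [0.0052, 0.0009, 0.0243] spin -0.6
-> (0.452, 0.25, 0.103, -165.1) 2 rows [0.0005, -0.0, 0.0335] spin -0.0
```

{"api": "send_rows", "payload": {
  "motion": [
    {"travel": [0.005,0.001,0.02],"spin": -0.6},
    {"travel": [0.005,0.001,0.02],"spin": -0.6},
    {"travel": [0,0,0.005],"spin": 0},
    {"travel": [0,0,0],"spin": 0}
  ]
}}

```text
time_s: 3.48
tcp_pos: [0.453, 0.2599, 0.1725]
eef_rot: [179.9, 1.1, -164.6]
contact_force: [-0.9, -0.6, 0.9]
gripper_width: 0.0659
```

```bash
python3 p.py "[(.452,.25,.103,-165.1)]"
```

```text
at [0.453  0.2599 0.1725] [ 179.9    1.1 -164.6] t 3.48 w 0.0659
-> (0.452, 0.25, 0.103, -165.1) 2 rows [0.0025, -0.0047, 0.0347] spin 0.25
```

{"api": "send_rows", "payload": {
  "motion": [
    {"travel": [0.001,-0.01,0.01],"spin": 0.4},
    {"travel": [0.001,0,0.025],"spin": 0},
    {"travel": [0,0,0.02],"spin": 0},
    {"travel": [0,0,0.005],"spin": 0}
  ]
}}

```text
time_s: 3.82
tcp_pos: [0.4581, 0.249, 0.1149]
eef_rot: [179.7, 1.5, -165.2]
contact_force: [-0.6, -1.3, -0.1]
gripper_width: 0.0657
```

```bash
python3 p.py "[(.452,.25,.103,-165.1)]"
```

```text
at [0.4581 0.249  0.1149] [ 179.7    1.5 -165.2] t 3.82 w 0.0657
-> (0.452, 0.25, 0.103, -165.1) 1 rows [0.006, 0.0025, 0.0118] spin -0.07
```

{"api": "send_rows", "payload": {
  "motion": [
    {"travel": [0.006,0.002,0.01],"spin": 0},
    {"travel": [0.001,0,0.002],"spin": 0},
    {"travel": [0,0,0],"spin": 0}
  ]
}}

```text
time_s: 4.07
tcp_pos: [0.4524, 0.2468, 0.1035]
eef_rot: [179.7, 1.5, -165.4]
contact_force: [0.5, -0.0, 0.5]
gripper_width: 0.0654
```

```bash
python3 p.py "[(.452,.25,.103,-165.1)]"
```

```text
at [0.4524 0.2468 0.1035] [ 179.7    1.5 -165.4] t 4.07 w 0.0654
-> (0.452, 0.25, 0.103, -165.1) 1 rows [-0.0004, 0.0032, 0.0005] spin -0.27
```

{"api": "send_rows", "payload": {
  "motion": [
    {"travel": [0,0.003,0],"spin": -0.2},
    {"travel": [0,0,0],"spin": 0},
    {"travel": [0,0,0],"spin": 0},
    {"travel": [0,0,0],"spin": 0},
    {"travel": [0,0,0],"spin": 0}
  ],
  "gripper": -1,
  "squeeze": 25
}}

```text
time_s: 4.48
tcp_pos: [0.4543, 0.251, 0.1078]
eef_rot: [179.6, 1.8, -165.2]
contact_force: [-0.6, 0.6, -0.3]
gripper_width: 0.0379
```

{"api": "send_rows", "payload": {
  "motion": [
    {"travel": [0,0,0],"spin": 0},
    {"travel": [0,0,0],"spin": 0},
    {"travel": [0,0,-0.005],"spin": 0}
  ]
}}

```text
time_s: 4.73
tcp_pos: [0.4537, 0.2507, 0.1126]
eef_rot: [179.6, 1.8, -165.2]
contact_force: [-0.3, -0.5, 0.2]
gripper_width: 0.0295
```

```bash
python3 - <<'E'
from h import *
s=r.get_state();print(s["tcp_pos"],s["eef_rot"],s["gripper_width"],s["contact_force"])
im,d=r.capture("side"); cv2.imwrite("pics/g1.png",cv2.resize(im[130:330,160:480],(800,500)))
E
```

```text
[0.45374205 0.25068264 0.11257183] [ 179.57567579    1.77395266 -165.19166801] 0.029496660976098214 [-0.30473094 -0.46432906  0.16323523]
```

View pics/g1.png

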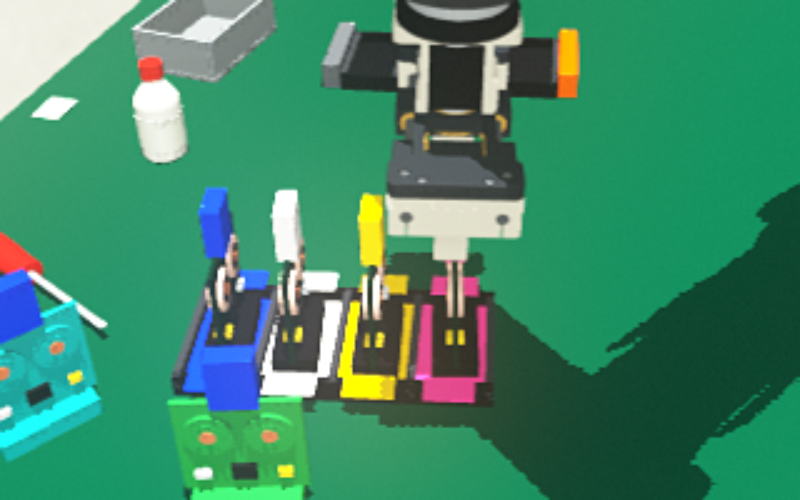

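The view shows the pads closed on the pink block (around 455,245 in the crop), with the width holding at 29.5 mm. I'll lift it and carry it over.

{"api": "send_rows", "payload": {
  "motion": [
    {"travel": [0,0,-0.02],"spin": 0},
    {"travel": [0,0,-0.03],"spin": 0},
    {"travel": [0,0,-0.03],"spin": 0}
  ]
}}

```text
time_s: 5.03
tcp_pos: [0.4487, 0.2469, 0.1903]
eef_rot: [179.9, 1.2, -165.2]
contact_force: [1.1, 0.6, -1.7]
gripper_width: 0.0301
```

```bash
python3 p.py "[(.483,-.19,.2,-171),(.483,-.193,.111,-171)]"
```

```text
at [0.4487 0.2469 0.1903] [ 179.9    1.2 -165.2] t 5.03 w 0.0301
-> (0.483, -0.19, 0.2, -171) 11 rows [0.0051, -0.0395, -0.001] spin 0.52
-> (0.483, -0.193, 0.111, -171) 3 rows [0.0008, -0.001, 0.0297] spin 0.0
```

{"api": "send_rows", "payload": {
  "motion": [
    {"travel": [0.005,-0.02,-0.001],"spin": 0.5},
    {"travel": [0.005,-0.039,-0.001],"spin": 0.5},
    {"travel": [0.005,-0.039,-0.001],"spin": 0.5},
    {"travel": [0.005,-0.039,-0.001],"spin": 0.5},
    {"travel": [0.005,-0.039,-0.001],"spin": 0.5}
  ]
}}

```text
time_s: 5.45
tcp_pos: [0.4701, 0.0733, 0.2029]
eef_rot: [179.5, 2.0, -167.2]
contact_force: [1.3, -0.7, -1.5]
gripper_width: 0.0293
```

{"api": "send_rows", "payload": {
  "motion": [
    {"travel": [0.005,-0.039,-0.001],"spin": 0.5},
    {"travel": [0.005,-0.039,-0.001],"spin": 0.5},
    {"travel": [0.005,-0.039,-0.001],"spin": 0.5},
    {"travel": [0.005,-0.039,-0.001],"spin": 0.5},
    {"travel": [0.005,-0.039,-0.001],"spin": 0.5}
  ]
}}

```text
time_s: 5.87
tcp_pos: [0.4843, -0.1315, 0.2077]
eef_rot: [179.3, 2.2, -169.6]
contact_force: [1.3, 0.8, -0.5]
gripper_width: 0.0299
```

```bash
python3 p.py "[(.483,-.193,.18,-171),(.483,-.193,.111,-171)]"
```

```text
at [ 0.4843 -0.1315  0.2077] [ 179.3    2.2 -169.6] t 5.87 w 0.0299
-> (0.483, -0.193, 0.18, -171) 2 rows [0.0063, -0.0303, 0.0133] spin 0.71
-> (0.483, -0.193, 0.111, -171) 2 rows [0.0013, -0.0004, 0.0345] spin 0.0
```

{"api": "send_rows", "payload": {
  "motion": [
    {"travel": [0.003,-0.028,0.005],"spin": 0.7},
    {"travel": [0.002,-0.018,0.01],"spin": 0.4},
    {"travel": [0,-0.008,0.01],"spin": 0},
    {"travel": [0,0,0.005],"spin": 0}
  ]
}}

```text
time_s: 6.2
tcp_pos: [0.4898, -0.1948, 0.1777]
eef_rot: [179.4, 2.4, -171.2]
contact_force: [-0.2, -0.0, -1.1]
gripper_width: 0.0299
```

```bash
python3 p.py "[(.483,-.193,.111,-171)]"
```

```text
at [ 0.4898 -0.1948  0.1777] [ 179.4    2.4 -171.2] t 6.2 w 0.0299
-> (0.483, -0.193, 0.111, -171) 2 rows [0.0046, 0.0011, 0.0332] spin -0.08
```

{"api": "send_rows", "payload": {
  "motion": [
    {"travel": [0.005,0.001,0.02],"spin": 0},
    {"travel": [0.004,0,0.02],"spin": 0},
    {"travel": [0.002,0,0.012],"spin": 0},
    {"travel": [0,0,0.003],"spin": 0}
  ]
}}

```text
time_s: 6.53
tcp_pos: [0.4806, -0.193, 0.1197]
eef_rot: [179.4, 2.4, -171.2]
contact_force: [-0.7, 0.4, -1.8]
gripper_width: 0.0298
```

```bash
python3 p.py "[(.483,-.193,.111,-171)]"
```

```text
at [ 0.4806 -0.193   0.1197] [ 179.4    2.4 -171.2] t 6.53 w 0.0298
-> (0.483, -0.193, 0.111, -171) 1 rows [-0.002, -0.0005, 0.0088] spin -0.2
```

{"api": "send_rows", "payload": {
  "motion": [
    {"travel": [-0.002,0,0.006],"spin": 0},
    {"travel": [0,0,0.003],"spin": 0},
    {"travel": [0,0,0],"spin": 0}
  ]
}}

```text
time_s: 6.78
tcp_pos: [0.4835, -0.1905, 0.1102]
eef_rot: [179.3, 2.4, -171.0]
contact_force: [-0.7, -0.3, -2.0]
gripper_width: 0.0297
```

```bash
python3 p.py "[(.483,-.193,.109,-171)]"; python3 - <<'E'
from h import *
im,d=r.capture("side"); cv2.imwrite("pics/p1.png",cv2.resize(im[60:220,240:460],(770,560)))
print(r.get_state()["contact_force"])
E
```

```text
at [ 0.4835 -0.1905  0.1102] [ 179.3    2.4 -171. ] t 6.78 w 0.0297
-> (0.483, -0.193, 0.109, -171) 1 rows [0.001, -0.0024, 0.0011] spin -0.03
[ 0.44733351  0.42830604 -1.54650495]
```

View pics/p1.png

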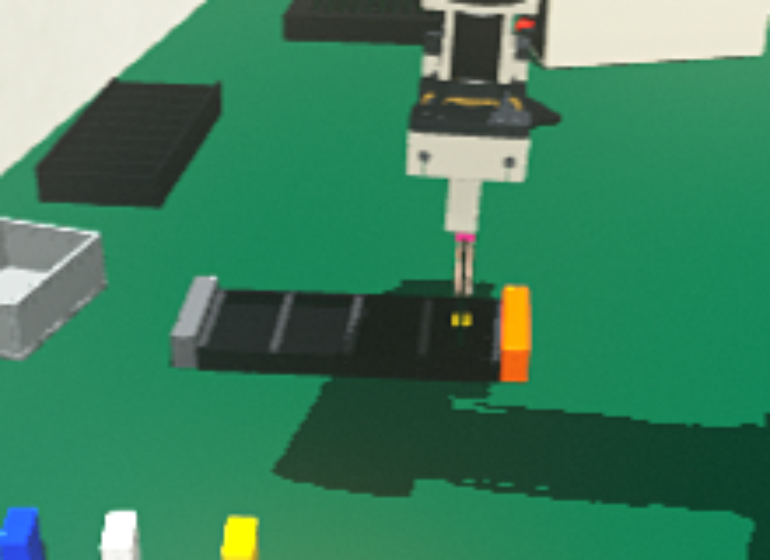

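The board's foot sits inside the first pocket beside the orange block (about 460,320 in the crop). I'll lower it the last bit and release.

{"api": "send_rows", "payload": {
  "motion": [
    {"travel": [0.001,-0.002,0.002],"spin": 0},
    {"travel": [0,0,0.001],"spin": 0}
  ]
}}

```text
time_s: 7.0
tcp_pos: [0.4844, -0.1924, 0.1087]
eef_rot: [179.4, 2.5, -171.0]
contact_force: [0.6, 0.5, -1.7]
gripper_width: 0.0301
```

{"api": "send_rows", "payload": {
  "motion": [
    {"travel": [0,0,0.001],"spin": 0},
    {"travel": [0,0,0],"spin": 0}
  ]
}}

```text
time_s: 7.17
tcp_pos: [0.4853, -0.1926, 0.1086]
eef_rot: [179.4, 2.6, -170.9]
contact_force: [-0.3, -0.5, -1.2]
gripper_width: 0.0301
```

{"api": "send_rows", "payload": {
  "motion": [
    {"travel": [0.001,0,0.002],"spin": 0},
    {"travel": [0.001,0,0.002],"spin": 0}
  ]
}}

```text
time_s: 7.33
tcp_pos: [0.4869, -0.193, 0.1081]
eef_rot: [179.6, 3.0, -170.9]
contact_force: [-3.8, 8.1, 19.8]
gripper_width: 0.0296
```

{"api": "send_rows", "payload": {
  "motion": [
    {"travel": [0,0,0],"spin": 0},
    {"travel": [0,0,0],"spin": 0},
    {"travel": [0,0,0],"spin": 0},
    {"travel": [0,0,0],"spin": 0},
    {"travel": [0,0,0],"spin": 0}
  ],
  "gripper": 0.5
}}

```text
time_s: 7.75
tcp_pos: [0.4879, -0.1933, 0.1097]
eef_rot: [179.6, 3.2, -170.9]
contact_force: [-0.1, -0.7, -0.5]
gripper_width: 0.0576
```

{"api": "send_rows", "payload": {
  "motion": [
    {"travel": [0,0,-0.02],"spin": 0},
    {"travel": [0,0,-0.035],"spin": 0},
    {"travel": [0,0,-0.03],"spin": 0}
  ]
}}

```text
time_s: 8.0
tcp_pos: [0.4785, -0.1942, 0.1893]
eef_rot: [179.4, 2.4, -171.0]
contact_force: [1.6, -1.4, 1.0]
gripper_width: 0.0656
```

```bash
python3 p.py "[(.5065,.264,.19,-167)]"
```

```text
at [ 0.4785 -0.1942  0.1893] [ 179.4    2.4 -171. ] t 8.0 w 0.0656
-> (0.5065, 0.264, 0.19, -167) 12 rows [-0.0096, 0.037, 0.0007] spin -0.33
```

{"api": "send_rows", "payload": {
  "motion": [
    {"travel": [-0.009,0.038,0.0],"spin": -0.3},
    {"travel": [-0.009,0.038,0.0],"spin": -0.3},
    {"travel": [-0.009,0.038,0.0],"spin": -0.3},
    {"travel": [-0.009,0.038,0.0],"spin": -0.3},
    {"travel": [-0.009,0.038,0.0],"spin": -0.3}
  ]
}}

```text
time_s: 8.42
tcp_pos: [0.4944, -0.0008, 0.2006]
eef_rot: [179.6, 3.0, -170.2]
contact_force: [1.1, -0.7, -0.8]
gripper_width: 0.0659
```

{"api": "send_rows", "payload": {
  "motion": [
    {"travel": [-0.009,0.038,0.0],"spin": -0.3},
    {"travel": [-0.009,0.038,0.0],"spin": -0.3},
    {"travel": [-0.009,0.038,0.0],"spin": -0.3},
    {"travel": [-0.009,0.038,0.0],"spin": -0.3},
    {"travel": [-0.009,0.038,0.0],"spin": -0.3}
  ]
}}

```text
time_s: 8.83
tcp_pos: [0.5021, 0.2035, 0.2049]
eef_rot: [179.7, 3.1, -168.6]
contact_force: [1.1, -0.2, -0.1]
gripper_width: 0.0656
```

```bash
python3 p.py "[(.5065,.264,.18,-167)]"; python3 - <<'E'
from h import *
im,d=r.capture("side"); cv2.imwrite("pics/s2.png",im)
E
```

```text
at [0.5021 0.2035 0.2049] [ 179.7    3.1 -168.6] t 8.83 w 0.0656
-> (0.5065, 0.264, 0.18, -167) 2 rows [-0.0078, 0.0291, 0.013] spin -0.81
```

View pics/s2.png

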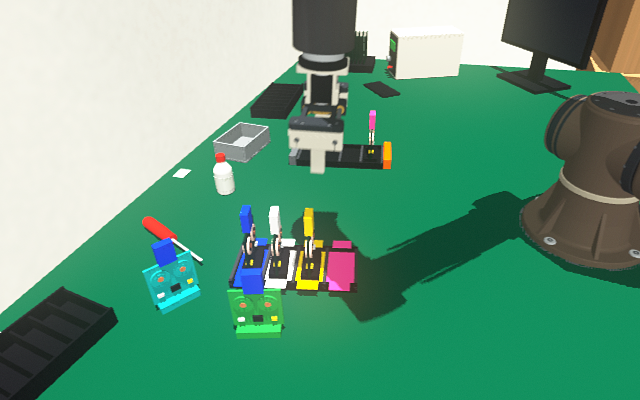

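Pink stands upright in the pocket next to the orange block (372,150). On to yellow.

{"api": "send_rows", "payload": {
  "motion": [
    {"travel": [-0.008,0.028,0.008],"spin": -0.8},
    {"travel": [-0.006,0.018,0.008],"spin": -0.6},
    {"travel": [-0.002,0.006,0.012],"spin": 0},
    {"travel": [0,0,0.012],"spin": 0},
    {"travel": [0.001,0,0.006],"spin": 0}
  ]
}}

```text
time_s: 9.3
tcp_pos: [0.5101, 0.2723, 0.1582]
eef_rot: [179.7, 3.3, -166.6]
contact_force: [-0.9, -0.3, -0.0]
gripper_width: 0.0656
```

```bash
python3 p.py "[(.5065,.264,.101,-167)]"
```

```text
at [0.5101 0.2723 0.1582] [ 179.7    3.3 -166.6] t 9.3 w 0.0656
-> (0.5065, 0.264, 0.101, -167) 2 rows [0.0043, -0.0038, 0.0284] spin 0.21
```

{"api": "send_rows", "payload": {
  "motion": [
    {"travel": [0.003,-0.008,0.005],"spin": 0.4},
    {"travel": [0.003,0,0.02],"spin": 0},
    {"travel": [0.003,0,0.02],"spin": 0},
    {"travel": [0.001,0,0.006],"spin": 0}
  ]
}}

```text
time_s: 9.63
tcp_pos: [0.5048, 0.2601, 0.1043]
eef_rot: [179.7, 3.3, -167.1]
contact_force: [-0.9, -0.6, -0.6]
gripper_width: 0.0656
```

```bash
python3 p.py "[(.5065,.264,.101,-167)]"
```

```text
at [0.5048 0.2601 0.1043] [ 179.7    3.3 -167.1] t 9.63 w 0.0656
-> (0.5065, 0.264, 0.101, -167) 1 rows [-0.0023, 0.0034, 0.0035] spin -0.11
```

{"api": "send_rows", "payload": {
  "motion": [
    {"travel": [-0.002,0.004,0.003],"spin": 0},
    {"travel": [0,0,0.001],"spin": 0},
    {"travel": [0,0,0.001],"spin": 0},
    {"travel": [0,0,0.001],"spin": 0},
    {"travel": [0,0,0.001],"spin": 0}
  ],
  "gripper": -1
}}

```text
time_s: 10.05
tcp_pos: [0.5073, 0.263, 0.0987]
eef_rot: [179.7, 3.3, -167.2]
contact_force: [-0.6, 0.5, -0.3]
gripper_width: 0.0382
```

{"api": "send_rows", "payload": {
  "motion": [
    {"travel": [0,0,0.0],"spin": 0},
    {"travel": [0,0,0],"spin": 0}
  ]
}}

```text
time_s: 10.22
tcp_pos: [0.5077, 0.2633, 0.0996]
eef_rot: [179.7, 3.4, -167.2]
contact_force: [0.5, -0.5, -1.6]
gripper_width: 0.0298
```

{"api": "send_rows", "payload": {
  "motion": [
    {"travel": [0,0,-0.01],"spin": 0},
    {"travel": [0,0,-0.025],"spin": 0},
    {"travel": [0,0,-0.035],"spin": 0},
    {"travel": [0,0,-0.025],"spin": 0}
  ]
}}

```text
time_s: 10.55
tcp_pos: [0.499, 0.2587, 0.1931]
eef_rot: [-179.9, 2.7, -167.3]
contact_force: [1.2, 1.3, -0.9]
gripper_width: 0.03
```

```bash
python3 p.py "[(.539,-.184,.2,-171),(.539,-.184,.105,-171)]"
```

```text
at [0.499  0.2587 0.1931] [-179.9    2.7 -167.3] t 10.55 w 0.03
-> (0.539, -0.184, 0.2, -171) 11 rows [0.004, -0.0402, -0.0008] spin 0.34
-> (0.539, -0.184, 0.105, -171) 3 rows [0.0015, 0.0, 0.0316] spin 0.0
```

{"api": "send_rows", "payload": {
  "motion": [
    {"travel": [0.003,-0.02,0],"spin": 0.3},
    {"travel": [0.004,-0.04,0],"spin": 0.3},
    {"travel": [0.004,-0.04,0],"spin": 0.3},
    {"travel": [0.004,-0.04,0],"spin": 0.3},
    {"travel": [0.004,-0.04,0],"spin": 0.3}
  ]
}}

```text
time_s: 10.97
tcp_pos: [0.5218, 0.0824, 0.2043]
eef_rot: [179.5, 3.7, -168.2]
contact_force: [1.2, 0.0, -0.9]
gripper_width: 0.0297
```

{"api": "send_rows", "payload": {
  "motion": [
    {"travel": [0.004,-0.04,0],"spin": 0.4},
    {"travel": [0.004,-0.04,0],"spin": 0.4},
    {"travel": [0.004,-0.04,0],"spin": 0.4},
    {"travel": [0.004,-0.04,0],"spin": 0.4},
    {"travel": [0.004,-0.038,0],"spin": 0.4}
  ]
}}

```text
time_s: 11.38
tcp_pos: [0.5391, -0.1241, 0.2072]
eef_rot: [179.4, 4.0, -170.1]
contact_force: [1.1, 0.2, -0.9]
gripper_width: 0.03
```

```bash
python3 p.py "[(.538,-.184,.17,-171)]"
```

```text
at [ 0.5391 -0.1241  0.2072] [ 179.4    4.  -170.1] t 11.38 w 0.03
-> (0.538, -0.184, 0.17, -171) 2 rows [0.0067, -0.0296, 0.0179] spin 0.47
```

{"api": "send_rows", "payload": {
  "motion": [
    {"travel": [0.005,-0.026,0.006],"spin": 0.6},
    {"travel": [0.004,-0.018,0.01],"spin": 0.4},
    {"travel": [0.002,-0.006,0.012],"spin": 0},
    {"travel": [0.001,0,0.012],"spin": 0},
    {"travel": [0.001,0,0.006],"spin": 0}
  ]
}}

```text
time_s: 11.8
tcp_pos: [0.5376, -0.185, 0.1633]
eef_rot: [179.4, 4.3, -171.6]
contact_force: [-0.1, 0.4, -2.1]
gripper_width: 0.03
```

```bash
python3 p.py "[(.538,-.184,.101,-171)]"
```

```text
at [ 0.5376 -0.185   0.1633] [ 179.4    4.3 -171.6] t 11.8 w 0.03
-> (0.538, -0.184, 0.101, -171) 2 rows [0.0021, 0.0001, 0.0311] spin -0.29
```

{"api": "send_rows", "payload": {
  "motion": [
    {"travel": [0.001,0,0.02],"spin": -0.3},
    {"travel": [0.001,0,0.02],"spin": -0.3},
    {"travel": [0.001,0,0.01],"spin": 0},
    {"travel": [0,0,0.003],"spin": 0}
  ]
}}

```text
time_s: 12.13
tcp_pos: [0.5385, -0.1825, 0.1096]
eef_rot: [179.4, 4.4, -170.8]
contact_force: [-1.5, 0.7, -1.8]
gripper_width: 0.0297
```

```bash
python3 p.py "[(.538,-.184,.101,-171)]"
```

```text
at [ 0.5385 -0.1825  0.1096] [ 179.4    4.4 -170.8] t 12.13 w 0.0297
-> (0.538, -0.184, 0.101, -171) 1 rows [0.0014, -0.0015, 0.0085] spin 0.16
```

{"api": "send_rows", "payload": {
  "motion": [
    {"travel": [0.001,-0.001,0.006],"spin": 0},
    {"travel": [0,0,0.003],"spin": 0},
    {"travel": [0,0,0.001],"spin": 0}
  ]
}}

```text
time_s: 12.38
tcp_pos: [0.5391, -0.1823, 0.0998]
eef_rot: [179.5, 4.4, -170.7]
contact_force: [0.7, -0.6, -1.0]
gripper_width: 0.0297
```

```bash
python3 p.py "[(.538,-.184,.100,-171)]"
```

```text
at [ 0.5391 -0.1823  0.0998] [ 179.5    4.4 -170.7] t 12.38 w 0.0297
-> (0.538, -0.184, 0.1, -171) 1 rows [0.0014, -0.0015, -0.0003] spin 0.29
```

{"api": "send_rows", "payload": {
  "motion": [
    {"travel": [0,0,0.001],"spin": 0},
    {"travel": [0,0,0],"spin": 0},
    {"travel": [0,0,0],"spin": 0},
    {"travel": [0,0,0],"spin": 0},
    {"travel": [0,0,0],"spin": 0}
  ],
  "gripper": 0.5
}}

```text
time_s: 12.8
tcp_pos: [0.5418, -0.1823, 0.1021]
eef_rot: [179.6, 4.7, -170.6]
contact_force: [-0.5, 0.0, 0.0]
gripper_width: 0.0576
```

{"api": "send_rows", "payload": {
  "motion": [
    {"travel": [0,0,-0.015],"spin": 0},
    {"travel": [0,0,-0.03],"spin": 0},
    {"travel": [0,0,-0.035],"spin": 0},
    {"travel": [0,0,-0.015],"spin": 0}
  ]
}}

```text
time_s: 13.13
tcp_pos: [0.5315, -0.1844, 0.1962]
eef_rot: [179.5, 4.3, -170.7]
contact_force: [1.5, -0.3, 1.1]
gripper_width: 0.0659
```

```bash
python3 p.py "[(.566,.274,.19,-164)]"
```

```text
at [ 0.5315 -0.1844  0.1962] [ 179.5    4.3 -170.7] t 13.13 w 0.0659
-> (0.566, 0.274, 0.19, -164) 12 rows [-0.0111, 0.0366, 0.0017] spin -0.56
```

{"api": "send_rows", "payload": {
  "motion": [
    {"travel": [-0.01,0.038,0.002],"spin": -0.6},
    {"travel": [-0.01,0.038,0.002],"spin": -0.6},
    {"travel": [-0.01,0.038,0.002],"spin": -0.6},
    {"travel": [-0.01,0.038,0.002],"spin": -0.6},
    {"travel": [-0.01,0.038,0.002],"spin": -0.6}
  ]
}}

```text
time_s: 13.55
tcp_pos: [0.5504, 0.0105, 0.2004]
eef_rot: [179.9, 5.1, -168.3]
contact_force: [0.7, -0.5, -0.1]
gripper_width: 0.0657
```

{"api": "send_rows", "payload": {
  "motion": [
    {"travel": [-0.01,0.038,0.002],"spin": -0.6},
    {"travel": [-0.01,0.038,0.002],"spin": -0.6},
    {"travel": [-0.01,0.038,0.002],"spin": -0.6},
    {"travel": [-0.01,0.038,0.002],"spin": -0.6},
    {"travel": [-0.01,0.038,0.002],"spin": -0.6}
  ]
}}

```text
time_s: 13.97
tcp_pos: [0.5565, 0.2169, 0.1983]
eef_rot: [-179.9, 5.5, -165.2]
contact_force: [0.4, -0.3, -0.3]
gripper_width: 0.0659
```

```bash
python3 p.py "[(.566,.274,.16,-164)]"; python3 - <<'E'
from h import *
im,d=r.capture("side"); cv2.imwrite("pics/s3.png",im)
E
```

```text
at [0.5565 0.2169 0.1983] [-179.9    5.5 -165.2] t 13.97 w 0.0659
-> (0.566, 0.274, 0.16, -164) 2 rows [-0.0103, 0.0263, 0.0202] spin -0.59
```

View pics/s3.png

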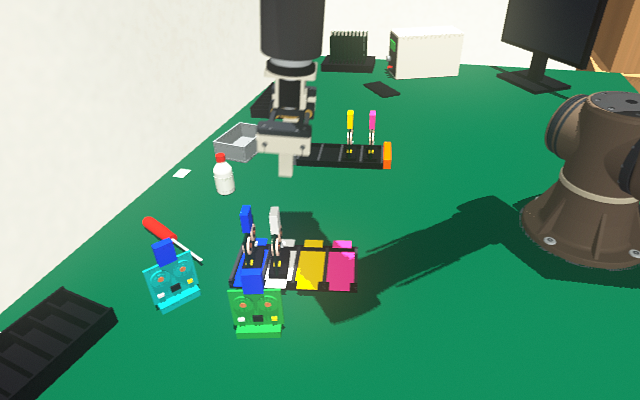

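Pink (372,118) and yellow (350,120) stand in adjacent pockets. Now white.

{"api": "send_rows", "payload": {
  "motion": [
    {"travel": [-0.009,0.024,0.006],"spin": -0.6},
    {"travel": [-0.006,0.016,0.01],"spin": -0.5},
    {"travel": [-0.003,0.006,0.01],"spin": 0},
    {"travel": [0,-0.003,0.008],"spin": 0},
    {"travel": [0,0,0.002],"spin": 0}
  ]
}}

```text
time_s: 14.43
tcp_pos: [0.5667, 0.2768, 0.1626]
eef_rot: [-179.9, 5.7, -163.5]
contact_force: [0.3, -1.5, -0.5]
gripper_width: 0.0659
```

```bash
python3 p.py "[(.5675,.274,.101,-164)]"
```

```text
at [0.5667 0.2768 0.1626] [-179.9    5.7 -163.5] t 14.43 w 0.0659
-> (0.5675, 0.274, 0.101, -164) 2 rows [0.003, -0.0014, 0.0307] spin 0.27
```

{"api": "send_rows", "payload": {
  "motion": [
    {"travel": [0.001,-0.002,0.02],"spin": 0.4},
    {"travel": [0.002,0,0.02],"spin": 0},
    {"travel": [0.001,0,0.012],"spin": 0},
    {"travel": [0,0,0.003],"spin": 0}
  ]
}}

```text
time_s: 14.77
tcp_pos: [0.5694, 0.2703, 0.1057]
eef_rot: [-179.9, 5.7, -164.2]
contact_force: [-0.1, 0.1, 0.1]
gripper_width: 0.0656
```

```bash
python3 p.py "[(.5675,.274,.101,-164)]"
```

```text
at [0.5694 0.2703 0.1057] [-179.9    5.7 -164.2] t 14.77 w 0.0656
-> (0.5675, 0.274, 0.101, -164) 1 rows [0.0013, 0.004, 0.0046] spin -0.15
```

{"api": "send_rows", "payload": {
  "motion": [
    {"travel": [0.001,0.004,0.004],"spin": 0},
    {"travel": [0.001,0,0.001],"spin": 0},
    {"travel": [0,0,0.001],"spin": 0},
    {"travel": [0,0,0.001],"spin": 0},
    {"travel": [0,0,0.001],"spin": 0}
  ],
  "gripper": -1
}}

```text
time_s: 15.18
tcp_pos: [0.568, 0.2713, 0.0987]
eef_rot: [-179.9, 5.7, -164.4]
contact_force: [-0.3, 0.3, 0.4]
gripper_width: 0.0376
```

{"api": "send_rows", "payload": {
  "motion": [
    {"travel": [0,0,0.0],"spin": 0},
    {"travel": [0,0,0],"spin": 0}
  ]
}}

```text
time_s: 15.35
tcp_pos: [0.5686, 0.272, 0.0998]
eef_rot: [180.0, 5.8, -164.3]
contact_force: [-0.3, 0.4, -1.2]
gripper_width: 0.0298
```

{"api": "send_rows", "payload": {
  "motion": [
    {"travel": [-0.001,0,-0.01],"spin": 0},
    {"travel": [-0.002,0,-0.025],"spin": 0},
    {"travel": [-0.003,0,-0.035],"spin": 0},
    {"travel": [-0.002,0,-0.025],"spin": 0}
  ]
}}

```text
time_s: 15.68
tcp_pos: [0.5633, 0.2688, 0.193]
eef_rot: [-179.7, 5.1, -164.4]
contact_force: [0.7, 0.7, -0.4]
gripper_width: 0.03
```

```bash
python3 p.py "[(.594,-.175,.2,-171)]"
```

```text
at [0.5633 0.2688 0.193 ] [-179.7    5.1 -164.4] t 15.68 w 0.03
-> (0.594, -0.175, 0.2, -171) 11 rows [0.0058, -0.04, -0.0009] spin 0.6
```

{"api": "send_rows", "payload": {
  "motion": [
    {"travel": [0.004,-0.02,0],"spin": 0.5},
    {"travel": [0.006,-0.04,0],"spin": 0.6},
    {"travel": [0.006,-0.04,0],"spin": 0.6},
    {"travel": [0.006,-0.04,0],"spin": 0.6},
    {"travel": [0.006,-0.04,0],"spin": 0.6}
  ]
}}

```text
time_s: 16.1
tcp_pos: [0.5853, 0.0917, 0.2037]
eef_rot: [179.7, 6.1, -166.7]
contact_force: [1.5, -0.4, -0.7]
gripper_width: 0.0295
```

{"api": "send_rows", "payload": {
  "motion": [
    {"travel": [0.006,-0.04,0],"spin": 0.6},
    {"travel": [0.006,-0.04,0],"spin": 0.6},
    {"travel": [0.006,-0.04,0],"spin": 0.6},
    {"travel": [0.006,-0.04,0],"spin": 0.6},
    {"travel": [0.006,-0.038,0],"spin": 0.6}
  ]
}}

```text
time_s: 16.52
tcp_pos: [0.5968, -0.1157, 0.2048]
eef_rot: [179.3, 6.4, -169.6]
contact_force: [1.7, 0.5, -0.2]
gripper_width: 0.0303
```

```bash
python3 p.py "[(.593,-.175,.16,-171)]"
```

```text
at [ 0.5968 -0.1157  0.2048] [ 179.3    6.4 -169.6] t 16.52 w 0.0303
-> (0.593, -0.175, 0.16, -171) 2 rows [0.0093, -0.0291, 0.0211] spin 0.68
```

{"api": "send_rows", "payload": {
  "motion": [
    {"travel": [0.007,-0.025,0.008],"spin": 0.7},
    {"travel": [0.005,-0.018,0.01],"spin": 0.4},
    {"travel": [0.002,-0.006,0.012],"spin": 0},
    {"travel": [0.002,0,0.012],"spin": 0},
    {"travel": [0.001,0,0.006],"spin": 0}
  ]
}}

```text
time_s: 16.93
tcp_pos: [0.5937, -0.1765, 0.1581]
eef_rot: [179.3, 6.6, -171.3]
contact_force: [-0.9, 0.7, -2.2]
gripper_width: 0.0302
```

```bash
python3 p.py "[(.593,-.175,.101,-171)]"
```

```text
at [ 0.5937 -0.1765  0.1581] [ 179.3    6.6 -171.3] t 16.93 w 0.0302
-> (0.593, -0.175, 0.101, -171) 2 rows [0.0035, 0.0004, 0.0284] spin -0.14
```

{"api": "send_rows", "payload": {
  "motion": [
    {"travel": [0.002,0,0.02],"spin": -0.2},
    {"travel": [0.002,0,0.02],"spin": 0},
    {"travel": [0.001,0,0.008],"spin": 0},
    {"travel": [0,0,0.002],"spin": 0}
  ]
}}

```text
time_s: 17.27
tcp_pos: [0.5947, -0.1739, 0.1072]
eef_rot: [179.4, 6.7, -170.9]
contact_force: [0.5, -0.1, -1.7]
gripper_width: 0.0298
```

```bash
python3 p.py "[(.593,-.175,.1005,-171)]"
```

```text
at [ 0.5947 -0.1739  0.1072] [ 179.4    6.7 -170.9] t 17.27 w 0.0298
-> (0.593, -0.175, 0.1005, -171) 1 rows [0.0026, -0.0009, 0.0064] spin 0.07
```

{"api": "send_rows", "payload": {
  "motion": [
    {"travel": [0.002,-0.001,0.004],"spin": 0},
    {"travel": [0.001,0,0.003],"spin": 0},
    {"travel": [0,0,0.001],"spin": 0}
  ]
}}

```text
time_s: 17.52
tcp_pos: [0.5937, -0.1739, 0.0998]
eef_rot: [179.4, 6.7, -170.8]
contact_force: [-0.9, 0.5, -0.6]
gripper_width: 0.03
```

{"api": "send_rows", "payload": {
  "motion": [
    {"travel": [0,0,0.001],"spin": 0},
    {"travel": [0,0,0],"spin": 0},
    {"travel": [0,0,0],"spin": 0},
    {"travel": [0,0,0],"spin": 0},
    {"travel": [0,0,0],"spin": 0}
  ],
  "gripper": 0.5
}}

```text
time_s: 17.93
tcp_pos: [0.5962, -0.1738, 0.1023]
eef_rot: [179.5, 7.1, -170.7]
contact_force: [0.0, 0.3, -0.2]
gripper_width: 0.0577
```

{"api": "send_rows", "payload": {
  "motion": [
    {"travel": [-0.001,0,-0.015],"spin": 0},
    {"travel": [-0.003,0,-0.03],"spin": 0},
    {"travel": [-0.004,0,-0.035],"spin": 0},
    {"travel": [-0.002,0,-0.015],"spin": 0}
  ]
}}

```text
time_s: 18.27
tcp_pos: [0.5917, -0.1751, 0.1966]
eef_rot: [179.4, 6.5, -170.8]
contact_force: [0.6, -0.5, 0.8]
gripper_width: 0.0655
```

```bash
python3 p.py "[(.6175,.283,.19,-164.5)]"
```

```text
at [ 0.5917 -0.1751  0.1966] [ 179.4    6.5 -170.8] t 18.27 w 0.0655
-> (0.6175, 0.283, 0.19, -164.5) 12 rows [-0.0101, 0.0368, 0.0021] spin -0.52
```

{"api": "send_rows", "payload": {
  "motion": [
    {"travel": [-0.009,0.038,0.003],"spin": -0.6},
    {"travel": [-0.009,0.038,0.003],"spin": -0.6},
    {"travel": [-0.009,0.038,0.003],"spin": -0.6},
    {"travel": [-0.009,0.038,0.003],"spin": -0.6},
    {"travel": [-0.009,0.038,0.003],"spin": -0.6}
  ]
}}

```text
time_s: 18.68
tcp_pos: [0.6072, 0.0187, 0.1977]
eef_rot: [179.9, 7.4, -168.3]
contact_force: [0.9, 0.5, -0.2]
gripper_width: 0.0657
```

{"api": "send_rows", "payload": {
  "motion": [
    {"travel": [-0.009,0.038,0.002],"spin": -0.6},
    {"travel": [-0.009,0.038,0.002],"spin": -0.6},
    {"travel": [-0.009,0.038,0.002],"spin": -0.6},
    {"travel": [-0.009,0.038,0.002],"spin": -0.6},
    {"travel": [-0.009,0.038,0.002],"spin": -0.5}
  ]
}}

```text
time_s: 19.1
tcp_pos: [0.6087, 0.2238, 0.1961]
eef_rot: [-179.8, 7.7, -165.3]
contact_force: [0.9, 0.3, 0.3]
gripper_width: 0.0657
```

```bash
python3 p.py "[(.618,.283,.16,-164.5)]"; python3 - <<'E'
from h import *
im,d=r.capture("side"); cv2.imwrite("pics/s4.png",im)
P=cloud("side",d).reshape(-1,3)
for g in((.481,-.193),(.537,-.184),(.592,-.175),(.616,.283)):
    m=(P[:,2]>.127)&(P[:,2]<.15)&(np.hypot(P[:,0]-g[0],P[:,1]-g[1])<.025)
    print(g,m.sum(),cv2.minAreaRect((P[m,:2]*1000).astype(np.float32)),P[m,2].max())
E
```

```text
at [0.6087 0.2238 0.1961] [-179.8    7.7 -165.3] t 19.1 w 0.0657
-> (0.618, 0.283, 0.16, -164.5) 2 rows [-0.0097, 0.0274, 0.0194] spin -0.39
(0.481, -0.193) 44 ((483.8556213378906, -187.6920928955078), (12.891839981079102, 31.0101375579834), 11.41617202758789) 0.13823259155716688
(0.537, -0.184) 43 ((539.5289916992188, -179.95834350585938), (12.912230491638184, 32.219398498535156), 13.38386344909668) 0.13697545576496756
(0.592, -0.175) 43 ((592.3346557617188, -168.85891723632812), (12.947332382202148, 29.142316818237305), 15.562560081481934) 0.13718479309447662
(0.616, 0.283) 126 ((615.6312255859375, 283.077392578125), (13.972295761108398, 32.331050872802734), 15.974538803100586) 0.13790394013539764
```

View pics/s4.png

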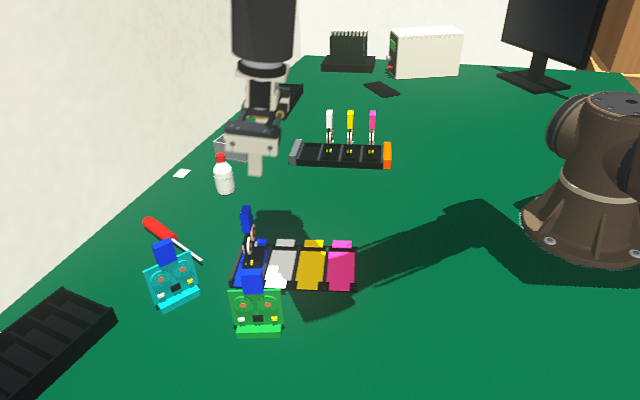

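Pink (372), yellow (350) and white (330) all stand at full height in their pockets. Blue is last.

{"api": "send_rows", "payload": {
  "motion": [
    {"travel": [-0.009,0.024,0.006],"spin": -0.5},
    {"travel": [-0.006,0.016,0.01],"spin": -0.2},
    {"travel": [-0.002,0.006,0.01],"spin": 0},
    {"travel": [0,-0.003,0.008],"spin": 0},
    {"travel": [0,0,0.002],"spin": 0}
  ]
}}

```text
time_s: 19.57
tcp_pos: [0.6189, 0.284, 0.161]
eef_rot: [-179.7, 7.9, -164.0]
contact_force: [-0.0, -0.7, -0.6]
gripper_width: 0.0655
```

```bash
python3 p.py "[(.6183,.283,.101,-164.5)]"
```

```text
at [0.6189 0.284  0.161 ] [-179.7    7.9 -164. ] t 19.57 w 0.0655
-> (0.6183, 0.283, 0.101, -164.5) 2 rows [0.0045, -0.0003, 0.0296] spin 0.26
```

{"api": "send_rows", "payload": {
  "motion": [
    {"travel": [0.003,0,0.02],"spin": 0.3},
    {"travel": [0.003,0,0.02],"spin": 0},
    {"travel": [0.002,0,0.012],"spin": 0},
    {"travel": [0,0,0.003],"spin": 0}
  ]
}}

```text
time_s: 19.9
tcp_pos: [0.6195, 0.2786, 0.1035]
eef_rot: [-179.8, 7.9, -164.6]
contact_force: [-1.2, -0.5, -1.0]
gripper_width: 0.0657
```

```bash
python3 p.py "[(.6183,.283,.101,-164.5)]"
```

```text
at [0.6195 0.2786 0.1035] [-179.8    7.9 -164.6] t 19.9 w 0.0657
-> (0.6183, 0.283, 0.101, -164.5) 1 rows [0.0003, 0.0045, 0.0025] spin -0.08
```

{"api": "send_rows", "payload": {
  "motion": [
    {"travel": [0,0.005,0.002],"spin": 0},
    {"travel": [0.001,0,0.001],"spin": 0},
    {"travel": [0,0,0.001],"spin": 0},
    {"travel": [0,0,0.001],"spin": 0},
    {"travel": [0,0,0.001],"spin": 0}
  ],
  "gripper": -1
}}

```text
time_s: 20.32
tcp_pos: [0.6192, 0.281, 0.099]
eef_rot: [-179.8, 8.0, -164.8]
contact_force: [-0.6, 1.4, 1.4]
gripper_width: 0.038
```

{"api": "send_rows", "payload": {
  "motion": [
    {"travel": [0,0,0.0],"spin": 0},
    {"travel": [0,0,0],"spin": 0}
  ]
}}

```text
time_s: 20.48
tcp_pos: [0.6197, 0.2817, 0.1002]
eef_rot: [-179.8, 8.1, -164.8]
contact_force: [0.2, 0.4, -1.8]
gripper_width: 0.0298
```

{"api": "send_rows", "payload": {
  "motion": [
    {"travel": [-0.001,0,-0.01],"spin": 0},
    {"travel": [-0.003,0,-0.025],"spin": 0},
    {"travel": [-0.004,0,-0.035],"spin": 0},
    {"travel": [-0.003,0,-0.025],"spin": 0}
  ]
}}

```text
time_s: 20.82
tcp_pos: [0.6132, 0.2783, 0.1925]
eef_rot: [-179.5, 7.2, -164.8]
contact_force: [0.6, 0.5, -1.3]
gripper_width: 0.03
```

```bash
python3 p.py "[(.650,-.168,.2,-171)]"
```

```text
at [0.6132 0.2783 0.1925] [-179.5    7.2 -164.8] t 20.82 w 0.03
-> (0.65, -0.168, 0.2, -171) 12 rows [0.0047, -0.037, -0.0009] spin 0.52
```

{"api": "send_rows", "payload": {
  "motion": [
    {"travel": [0.004,-0.02,0],"spin": 0.5},
    {"travel": [0.005,-0.04,0],"spin": 0.6},
    {"travel": [0.005,-0.04,0],"spin": 0.6},
    {"travel": [0.005,-0.04,0],"spin": 0.6},
    {"travel": [0.005,-0.04,0],"spin": 0.6}
  ]
}}

```text
time_s: 21.23
tcp_pos: [0.6369, 0.1022, 0.2028]
eef_rot: [179.8, 8.1, -167.1]
contact_force: [1.0, 0.3, -1.6]
gripper_width: 0.0299
```

{"api": "send_rows", "payload": {
  "motion": [
    {"travel": [0.005,-0.04,0],"spin": 0.6},
    {"travel": [0.005,-0.04,0],"spin": 0.6},
    {"travel": [0.005,-0.04,0],"spin": 0.6},
    {"travel": [0.005,-0.04,0],"spin": 0.6},
    {"travel": [0.005,-0.038,0],"spin": 0.6}
  ]
}}

```text
time_s: 21.65
tcp_pos: [0.6513, -0.1047, 0.203]
eef_rot: [179.3, 8.3, -170.1]
contact_force: [1.4, -0.4, -1.3]
gripper_width: 0.03
```

```bash
python3 p.py "[(.6495,-.168,.16,-171)]"
```

```text
at [ 0.6513 -0.1047  0.203 ] [ 179.3    8.3 -170.1] t 21.65 w 0.03
-> (0.6495, -0.168, 0.16, -171) 2 rows [0.0091, -0.0313, 0.02] spin 0.44
```

{"api": "send_rows", "payload": {
  "motion": [
    {"travel": [0.007,-0.028,0.008],"spin": 0.5},
    {"travel": [0.005,-0.02,0.01],"spin": 0.3},
    {"travel": [0.002,-0.006,0.012],"spin": 0},
    {"travel": [0.002,0,0.012],"spin": 0},
    {"travel": [0.001,0,0.005],"spin": 0}
  ]
}}

```text
time_s: 22.07
tcp_pos: [0.6498, -0.1702, 0.1558]
eef_rot: [179.3, 8.5, -171.4]
contact_force: [0.2, 0.5, -2.7]
gripper_width: 0.0298
```

```bash
python3 p.py "[(.6495,-.168,.101,-171)]"
```

```text
at [ 0.6498 -0.1702  0.1558] [ 179.3    8.5 -171.4] t 22.07 w 0.0298
-> (0.6495, -0.168, 0.101, -171) 2 rows [0.004, 0.0007, 0.0271] spin -0.22
```

{"api": "send_rows", "payload": {
  "motion": [
    {"travel": [0.003,0,0.02],"spin": -0.3},
    {"travel": [0.003,0,0.018],"spin": 0},
    {"travel": [0.002,0,0.008],"spin": 0},
    {"travel": [0,0,0.002],"spin": 0}
  ]
}}

```text
time_s: 22.4
tcp_pos: [0.6486, -0.1653, 0.1051]
eef_rot: [179.3, 8.5, -170.9]
contact_force: [-1.4, 0.2, -1.2]
gripper_width: 0.0301
```

```bash
python3 p.py "[(.6495,-.168,.1005,-171)]"
```

```text
at [ 0.6486 -0.1653  0.1051] [ 179.3    8.5 -170.9] t 22.4 w 0.0301
-> (0.6495, -0.168, 0.1005, -171) 1 rows [0.0002, -0.0029, 0.0046] spin 0.12
```

{"api": "send_rows", "payload": {
  "motion": [
    {"travel": [0,-0.003,0.003],"spin": 0},
    {"travel": [0.001,0,0.002],"spin": 0},
    {"travel": [0,0,0],"spin": 0}
  ]
}}

```text
time_s: 22.65
tcp_pos: [0.6497, -0.166, 0.1005]
eef_rot: [179.3, 8.5, -170.7]
contact_force: [-1.0, -0.5, -1.3]
gripper_width: 0.0299
```

{"api": "send_rows", "payload": {
  "motion": [
    {"travel": [0,0,0.001],"spin": 0},
    {"travel": [0,0,0.001],"spin": 0}
  ]
}}

```text
time_s: 22.82
tcp_pos: [0.6511, -0.1657, 0.1002]
eef_rot: [179.3, 8.6, -170.6]
contact_force: [0.1, -0.5, -0.9]
gripper_width: 0.0301
```

{"api": "send_rows", "payload": {
  "motion": [
    {"travel": [0,0,0.001],"spin": 0},
    {"travel": [0,0,0],"spin": 0},
    {"travel": [0,0,0],"spin": 0},
    {"travel": [0,0,0],"spin": 0},
    {"travel": [0,0,0],"spin": 0}
  ],
  "gripper": 0.5
}}

```text
time_s: 23.23
tcp_pos: [0.6532, -0.166, 0.102]
eef_rot: [179.4, 8.9, -170.6]
contact_force: [0.0, 0.0, 0.3]
gripper_width: 0.0576
```

{"api": "send_rows", "payload": {
  "motion": [
    {"travel": [-0.002,0,-0.015],"spin": 0},
    {"travel": [-0.004,0,-0.03],"spin": 0},
    {"travel": [-0.005,0,-0.035],"spin": 0},
    {"travel": [-0.004,0,-0.03],"spin": 0}
  ]
}}

```text
time_s: 23.57
tcp_pos: [0.6467, -0.1673, 0.2077]
eef_rot: [179.2, 8.0, -170.7]
contact_force: [0.6, 0.2, -0.1]
gripper_width: 0.0654
```

{"api": "send_rows", "payload": {
  "motion": [
    {"travel": [0,0.035,-0.02],"spin": 0},
    {"travel": [0,0.038,0],"spin": 0},
    {"travel": [0,0.038,0],"spin": 0},
    {"travel": [0,0.038,0],"spin": 0},
    {"travel": [0,0.03,0],"spin": 0}
  ]
}}

```text
time_s: 23.98
tcp_pos: [0.6189, 0.0073, 0.2417]
eef_rot: [179.4, 9.0, -171.3]
contact_force: [0.1, -0.2, -1.0]
gripper_width: 0.0658
```

```bash
python3 - <<'E'
from h import *
s=r.get_state(); print(s["time_s"],s["tcp_pos"],s["contact_force"])
a=np.radians(9)
for n in("side","top"):
    im,d=r.capture(n); cv2.imwrite(f"pics/{n}5.png",im)
    P=cloud(n,d).reshape(-1,3)
    for g in((.481,-.193),(.537,-.184),(.592,-.175),(.647,-.167)):
        m=(P[:,2]>.127)&(P[:,2]<.15)&(np.hypot(P[:,0]-g[0],P[:,1]-g[1])<.027)
        if m.sum()<5: print(n,g,"none");continue
        c,sz,an=cv2.minAreaRect((P[m,:2]*1000).astype(np.float32)); e=np.array(c)-np.array(g)*1000
        print(n,m.sum(),np.round([e[0]*np.cos(a)+e[1]*np.sin(a),-e[0]*np.sin(a)+e[1]*np.cos(a)],1),np.round(sz,1),round(an,1),np.median(P[m,2]).round(4))
i=cv2.imread("pics/side5.png")[80:200,250:430]; j=cv2.imread("pics/top5.png")[110:270,380:500]
cv2.imwrite("pics/f.png",np.hstack([cv2.resize(i,(450,300)),cv2.resize(j,(225,300))]))
E
```

```text
23.9833 [0.61889242 0.00725289 0.24173653] [ 0.09399542 -0.22912706 -1.02158031]
side 42 [3.8 3.6] [12.8 31.4] 11.5 0.135
side 44 [3.  4.1] [12.9 34.6] 13.7 0.1347
side 43 [1.4 5.2] [13.  31.8] 15.6 0.1354
side 47 [2.2 4.5] [14.2 31.9] 10.0 0.1349
top 116 [2.4 0.7] [13.8 30.2] 8.4 0.134
top 119 [2.5 2.9] [13.8 29.9] 9.7 0.1344
top 57 [-4.2  0.1] [11.7 29.3] 37.0 0.1342
top (0.647, -0.167) none
```

View pics/f.png

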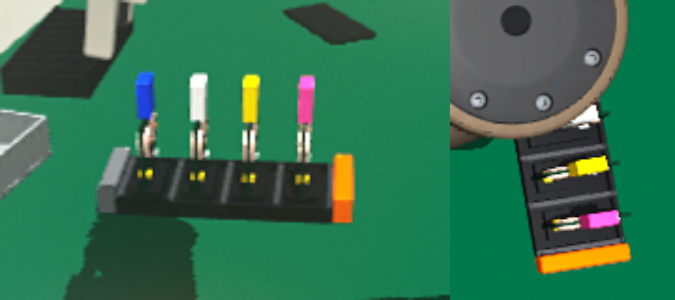

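All four boards stand upright, pink, yellow, white, blue from orange to grey. Their block tops read 0.135 m, the same as when they sat in the incoming slots. The arm is clear, so I'm handing in.

```bash
python3 -c "
from plant import r
print(r.close_job(), r.get_state()['time_s'])"
```

```text
the job is handed in; nothing more can be done
the job is handed in; nothing more can be done
```

All four boards are in the black rack in the order asked: pink next to the orange end block, then yellow, white, and blue next to the grey block. I handed the job in at about 24 s with the gripper open and the arm clear of the rack.

- **Side view:** all four boards stand upright, each in its own pocket. Their block tops read about 0.135 m, the same as in the incoming slots, so they rest on the pocket floors. They sit within about 4 mm in x and 5 mm in y of the pocket centres, inside the 8 and 11 mm clearances.
- **Top view:** this confirmed only pink and yellow, within about 3 mm. The arm hid white and blue, so those two rest on the side camera alone.
- **Tool tilt:** the tool slowly tilted to about 9° during the run because the moves could not correct it. It did not affect the grasps or the placing.
- **Forces:** the highest reading was about 20 N, when pink was pressed onto the pocket floor.

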